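Pinch open the dough box and bring the rolling board to it

ROBOT

A 6-joint arm with a two-finger parallel gripper is mounted at the origin on the work surface. World frame = base frame: x ahead of the robot, y to its left, z up, the work surface at z = 0. Lengths are in m, angles in rad, forces in N, time in s.
With the tool pointing down it reaches from about 0.375 to 0.9 m from the base axis. Payload 3.1 kg.
Tool frame: the origin (TCP) lies midway between the tips of the shut fingers; the grasp point (between the pads) lies 19 mm behind it; z points along the fingers, y is the line along which they close (so a half turn about z gives the same grasp; the last joint's range is limited). The gripper opens to 85 mm and grips with 20 to 120 N. Pads are 22 mm wide; open, the fingers measure 114 mm over their backs; the gripper's body (76 mm by 85 mm) begins 54 mm behind the grasp point. The pads swing forward as they close: fully open they stand 13 mm farther back than shut.
Start: joints at [1.036, 0.527, 1.433, -0, 1.181, -0.178], TCP at [0.218, 0.586, 0.231] pointing down, gripper open.
Joint ranges: [-3.08, 3.08], [-0.75, 2.2], [0.22, 2.44], [-1.43, 4.57], [0, 2.65], [-2.85, 2.85]. Speed limits (rad/s): [2.79, 2.79, 3.14, 3.14, 3.14, 3.14].

INTERFACE

Orientations are given as a unit quaternion [x, y, z, w].
In Python, from station import manip gives the robot as it stands.
- The arm moves only by the tool move_arm, never from a script. Its argument "increments" is a list that holds one entry, the list of rows, each a list of 5 numbers: the gripper's target within -1 to 1 (shut at 1, half-way at 0, fully open at -1), then the shift along the world's x, y, z in m, then the turn about the world's z in degrees. In form: [[[fingers, dx, dy, dz, twist], ...]]. A call has 1 to 8 rows; each row shifts and turns the commanded pose from where the row before left it; what a row does not reach is not made up. A row lasts 1/10 s, in which the tool goes at most 50 mm and 8.59 degrees, less where a joint would pass 70% of its speed; a pose out of reach is approached as far as the arm can. A call with a gripper value outside its range is refused whole. The fingers move at their own pace and stop on an object; "newtons" is the grip in N (left out, the last holds). Time passes only in rows, so rows that do not move let the fingers close. It gives the time, the measured TCP pose, the force, the opening and the grip force at its end, in the units of the state.
- manip.sense(): the state, without advancing time (a new reading comes with each control period).
- manip.snapshot(name): name is "scene" or "top" or "wrist"; returns a dict with "img" (384x512x3 uint8, red, green, blue), "fx", "fy", "cx", "cy" (pixels), "world_to_cam" (4x4, takes a point from world to camera coordinates); the wrist camera has in their place "tool_from_camera" (4x4, takes a point from camera to tool coordinates, whose origin is the TCP and whose axes are the flange's). Camera axes: x right, y down, z forward; pixel columns grow to the right and rows downward; lengths in m; the calibration is good to about 2 mm. A picture is of the moment at which its call begins: read the wrist's pose just before it. There is no depth.
- manip.sign_off(): hands the job in; it is judged then, once.
Trained networks look in the newest picture that a camera, given by its name, has taken for a name from the list of things; names that differ only in an ending like _2 or _b are one class to them, and where a whole thing is asked for, a point or a joint stands for the part that bears it (a point fixed in the world has none). Each returns a list of dicts, best first, with "confidence" (0 to 1); they miss things now and then, are a little off and sometimes report something else, mostly with a low value. They report only what shows in the picture. A call takes as long as a camera call. They do not tell look-alikes from the thing itself.
- manip.spot_in(label, camera): "xyz" ([x, y, z] in m, in world coordinates, good to about 4 mm: the middle of the surface that is visible of it).
- manip.mark_of(label, camera): "xyz" ([x, y, z] in m, in world coordinates, good to about 4 mm: a listed point, or the origin of a listed thing).
The state is a dict: "t": time; "q": joint angles; "qd": joint speeds; "tau": joint torques, N m; "tcp_pos": TCP position; "tool_rot": TCP orientation; "force": force on the tool from outside, world axes, zero at the start; "ft_torque": the same for the moment, N m; "finger_gap": opening from 0.0 (shut) to 1.0 (fully open); "gripper_force": force on a finger pad.
Only numpy, scipy, OpenCV 4.12 (cv2) and the standard library are available. Lean on these libraries where they do the work, as an engineer would, in place of code of your own. Each camera call takes 0.05 s, during which the arm holds its last target. There are 200 camera calls.

TASK

Get ready for making chapatis: pinch the two orange buttons on the front of the dough box together so that its blue lid springs up, then push the lid right back past upright so that it stays open by itself. Then slide the round rolling board along the counter, without lifting it, until it rests against the left side of the box, roughly midway along that side. Leave the other things on the counter where they are.

Things in the scene. Friction and masses are not known exactly. Their poses are not given: they have to be found in the camera images.
- dough_box: White dough box, fixed to the counter: 170 mm along its x, 190 mm along its y, 105 mm high, with a blue lid on top. Origin: centre of its underside, on the counter. x points from its front (the catch side, facing the robot) to its back (the hinge side), y to its left side, z up. Its place and yaw vary.
- catch (a point): Point midway between the two orange buttons at mid height: 85 mm above the counter, 30 mm in front of the box's front wall; axes as the box's. The buttons' outer faces are 54 mm apart along y untouched, 38 mm fully in; between them a grey housing 21 mm wide. Clear beside, below and above. Pinched from above along y, both must be in over 4 mm at the same time to free the lid; either alone holds it.
- button_left_face (a point): Centre of the left button's outer face, which looks along the box's +y. Each button is an upright orange pad 26 mm along the box's x and 36 mm high (67 to 103 mm above the counter); behind it, over the grey housing, a thin orange tooth reaches up to 118 mm.
- button_right_face (a point): The same for the right button; this face looks along the box's -y.
- button_left (a joint): How far the left (+y) button is pressed in, m: 0 untouched, 0.008 fully in; moves along the box's -y. A spring pushes it back, 1.8 N at 0 and 5.4 N at 0.008.
- button_right (a joint): The same for the right (-y) button; it moves along the box's +y.
- box_lid (a joint): Angle of the blue lid, rad: 0 shut, 1.57 upright, 1.9 at its stop, leaning back. Once freed, a spring lifts it to about 0.55 to 0.6 (or until it meets the gripper above it; then it follows the gripper up). From there it has to be pushed, with about 0.2 N m; its stiff hinge keeps it where it is left once past about 1.2.
- lid_hinge (a point): Middle of the lid's hinge line, along the box's y, at the top of the back wall: 85 mm behind the box's origin, 105 mm up. Axes as the box's.
- lid_front_edge (a point): Middle of the lid's front lower edge, 170 mm from the hinge line; turns with the lid (x runs along the lid from front to hinge, y to the left, z out of its upper face). The lid is a slab 170 x 190 x 8 mm; two prongs, 5 mm wide, stand out 42 mm beyond this edge, 15 mm either side of the middle (they go into the catch).
- board: Round rolling board of pale wood, loose, 200 mm across, 30 mm high (foot 170 mm across up to 10 mm; full disc from 12 to 30 mm), about 0.6 kg. Origin: centre of its underside. It starts to the left of the box, 45 to 105 mm away. When it is against the box, its centre is 195 mm from the box's origin along the box's +y.
- rolling_pin: Dark mahogany rolling pin, loose, lying along y behind the box: barrel 42 mm across, 380 mm over its handles. Not to be disturbed. Origin: under its middle, on the counter.
- plate_a: Steel plate, 200 mm across, 18 mm high, on the left of the counter. Not to be disturbed. Origin: centre of its underside.
- plate_b: The second steel plate, alike, further left and nearer the robot.
- bowl: White ceramic bowl, 140 mm across, 60 mm high, on the right of the counter. Not to be disturbed. Origin: centre of its underside.
- tumbler: Red plastic tumbler, 72 mm across, 100 mm high, on the right of the counter. Not to be disturbed. Origin: centre of its underside.
Mind the look-alikes: they are no part of the job. Of the things that look like the board, take the one that is farthest from the robot's base at the start.

How it is judged:
On the way, in this order (a step that is already met when the one before it is completed fails the run):
1. both buttons pinched: the lid has sprung up (value of joint box_lid above 0.2 rad), for 0.1 s.
2. the lid pushed back at least upright (value of joint box_lid above 1.5 rad), for 0.2 s.
3. the board slid against the left side of the box (y of board in the frame of dough_box below 0.205 m and x of board in the frame of dough_box between -0.045 and 0.045 m), for 0.2 s.
At the end, for the whole second after the job is handed in: The lid stands open at or past upright (1.5 rad or more), both buttons are out again, and the board lies flat and still on the counter against the left side of the box (gap under 10 mm), its centre within 45 mm of the middle of that side (all of step 3 and value of joint box_lid above 1.5 rad and value of joint each of button_left, button_right below 0.002 m and y of board in the frame of dough_box above 0.185 m and height (world z) of board below 0.006 m and angle between board's own z axis and vertical below 0.06 rad and linear speed of board below 0.02 m/s); the robot touches nothing.
It fails at once if the board is lifted or tipped (height (world z) of board above 0.015 m or angle between board's own z axis and vertical above 0.2 rad).
It fails at once if a bystander is moved by more than 40 mm (distance of any of rolling_pin, plate_a, plate_b, bowl, tumbler from where it was at the start of the episode above 0.04 m).
It also fails if it takes over 64 s, if anything falls off the work surface, if the arm or the gripper's body presses on something with over 40 N, if the wrist force passes 120 N, or if a joint passes its speed limit or range.

## Working session

There is one attempt and no reset: what is moved stays moved. The work goes in short steps, Python scripts to look and compute and a tool call to move; the robot and the scene stay as the last step left them, time stands still between calls to the robot, and variables do not carry over. Pictures are saved under pics/ and viewed, at most 10 in all, crops included, and the job is handed in when it is done.

Besides the shell and the picture viewer there is one more tool, called in YAML: its name, and indented under it one key for each argument. move_arm: Moves the arm, as the interface text tells. Its arguments: {"type":"object","properties":{"increments":{"type":"array","items":{"type":"array","items":{"type":"array","items":{"type":"number"}}}},"newtons":{"type":"number"}},"required":["increments"]}

```bash
mkdir -p pics; python3 - <<'E'
from station import manip
import cv2
s=manip.sense();print(s['t'],s['tcp_pos'],s['tool_rot'],s['finger_gap'])
for c in('scene','top'):
    r=manip.snapshot(c);cv2.imwrite(f'pics/{c}0.png',r['img'][:,:,::-1])
    for l in('dough_box','catch','button_left_face','button_right_face','lid_hinge','lid_front_edge','board','plate_a','rolling_pin','bowl','tumbler'):
        print(c,l,[([round(float(v),3) for v in d['xyz']],round(d['confidence'],2)) for d in manip.mark_of(l,c)][:4])
print(manip.sense()['t'])
E
```

```text
0.0 [0.21732125 0.58524132 0.23033451] [ 1.76995390e-01  9.84211092e-01 -1.00546707e-03 -3.85221224e-04] 1.00151038349906
scene dough_box []
scene catch [([0.418, -0.229, 0.088], 0.6)]
scene button_left_face []
scene button_right_face [([0.413, -0.256, 0.088], 0.6)]
scene lid_hinge [([0.618, -0.231, 0.106], 0.78)]
scene lid_front_edge [([0.446, -0.225, 0.105], 0.79)]
scene board [([0.564, 0.02, 0.001], 0.96), ([0.209, -0.371, 0.001], 0.96), ([0.303, 0.244, 0.002], 0.68)]
scene plate_a [([0.703, 0.416, 0.001], 0.87), ([0.518, 0.589, 0.006], 0.71)]
scene rolling_pin [([0.814, 0.005, -0.0], 0.7)]
scene bowl [([0.45, -0.497, 0.001], 0.82)]
scene tumbler [([0.607, -0.534, -0.0], 0.63), ([0.414, -0.201, 0.083], 0.38), ([0.446, -0.497, 0.002], 0.22)]
top dough_box [([0.531, -0.232, 0.0], 0.84)]
top catch [([0.416, -0.227, 0.086], 0.94)]
top button_left_face [([0.418, -0.202, 0.084], 0.46)]
top button_right_face [([0.418, -0.259, 0.082], 0.47)]
top lid_hinge [([0.62, -0.234, 0.106], 0.64)]
top lid_front_edge [([0.45, -0.227, 0.106], 0.75)]
top board [([0.567, 0.016, -0.002], 0.92), ([0.303, 0.247, -0.002], 0.88), ([0.21, -0.369, -0.005], 0.64)]
top plate_a [([0.519, 0.584, -0.002], 0.81), ([0.702, 0.413, 0.001], 0.67), ([0.419, -0.257, 0.085], 0.36)]
top rolling_pin [([0.817, 0.007, 0.001], 0.76)]
top bowl [([0.45, -0.498, 0.002], 0.87), ([0.42, -0.203, 0.086], 0.38)]
top tumbler [([0.603, -0.535, 0.003], 0.89)]
1.2
```

View pics/top0.png

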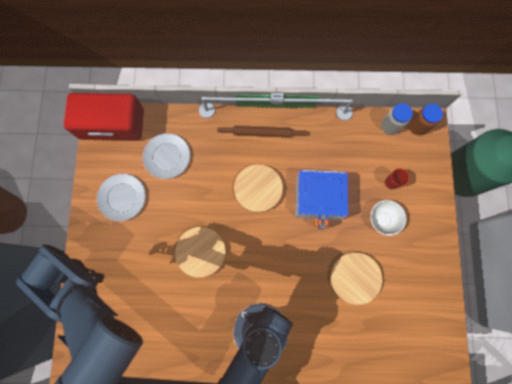

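View pics/scene0.png

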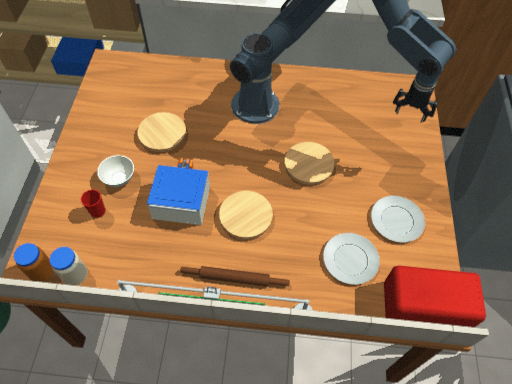

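move_arm:
  increments:
    - [[-1, 0.03, -0.035, 0, 3], [-1, 0.03, -0.035, 0, 3], [-1, 0.03, -0.035, 0, 3], [-1, 0.03, -0.035, 0, 3], [-1, 0.03, -0.035, 0, 3], [-1, 0.03, -0.035, 0, 3.2], [-1, 0.03, -0.035, 0, 0], [-1, 0.02, -0.04, 0, 0]]

```text
t: 2.0
tcp_pos: [0.4502, 0.2997, 0.2317]
tool_rot: [0.019, 1.0, 0.001, 0.001]
force: [0.4, -0.8, -0.5]
finger_gap: 0.999
gripper_force: 0.0
```

move_arm:
  increments:
    - [[-1, 0, -0.048, 0, 0], [-1, 0, -0.048, 0, 0], [-1, 0, -0.048, 0, 0], [-1, 0, -0.048, 0, 0], [-1, 0, -0.048, 0, 0], [-1, 0, -0.048, 0, 0], [-1, 0, -0.048, 0, 0], [-1, 0, -0.048, 0, 0]]

```text
t: 2.8
tcp_pos: [0.4476, -0.0852, 0.2317]
tool_rot: [0.019, 1.0, -0.0, 0.001]
force: [0.7, 0.1, -0.6]
finger_gap: 1.001
gripper_force: 0.0
```

move_arm:
  increments:
    - [[-1, -0.01, -0.036, 0, 0], [-1, -0.01, -0.036, 0, 0], [-1, -0.01, -0.036, 0, 0], [-1, 0, -0.034, 0, 0], [-1, 0, 0, 0, 0], [-1, 0, 0, 0, 0]]

```text
t: 3.4
tcp_pos: [0.4175, -0.2257, 0.2313]
tool_rot: [0.02, 1.0, 0.0, -0.0]
force: [-0.4, 0.3, -0.3]
finger_gap: 1.001
gripper_force: 0.0
```

```bash
python3 - <<'E'
from station import manip
import cv2
s=manip.sense();print(s['t'],s['tcp_pos'],s['tool_rot'])
for c in('wrist','top'):
    r=manip.snapshot(c);cv2.imwrite(f'pics/{c}1.png',r['img'][:,:,::-1])
    for l in('catch','button_left_face','button_right_face','lid_hinge','lid_front_edge','dough_box'):
        print(c,l,[([round(float(v),3) for v in d['xyz']],round(d['confidence'],2)) for d in manip.mark_of(l,c)][:2])
E
```

```text
3.4 [ 0.41747579 -0.22565229  0.23129009] [ 2.00757548e-02  9.99798431e-01  2.48298602e-04 -2.34954253e-05]
wrist catch [([0.413, -0.231, 0.084], 0.63), ([0.608, -0.544, 0.005], 0.55)]
wrist button_left_face [([0.416, -0.205, 0.087], 0.9)]
wrist button_right_face [([0.421, -0.256, 0.083], 0.84), ([0.566, 0.018, 0.004], 0.59)]
wrist lid_hinge [([0.618, -0.24, 0.103], 0.79)]
wrist lid_front_edge [([0.446, -0.229, 0.104], 0.85)]
wrist dough_box [([0.526, -0.234, 0.003], 0.68)]
top catch []
top button_left_face []
top button_right_face []
top lid_hinge [([0.621, -0.236, 0.104], 0.79)]
top lid_front_edge [([0.451, -0.228, 0.106], 0.96)]
top dough_box [([0.531, -0.231, 0.004], 0.95), ([0.564, 0.016, -0.002], 0.31)]
```

View pics/wrist1.png

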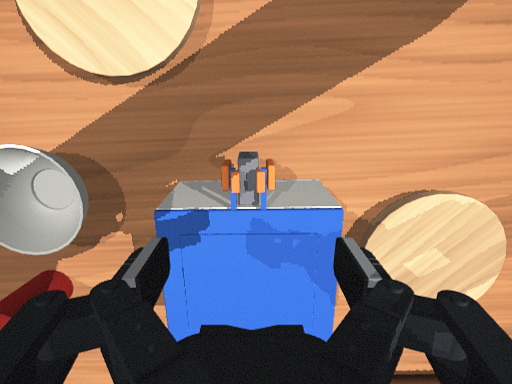

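```bash
python3 - <<'E'
from station import manip
import cv2,numpy as np
from scipy.spatial.transform import Rotation as R
s=manip.sense();r=manip.snapshot('wrist');im=r['img']
h=cv2.cvtColor(im,cv2.COLOR_RGB2HSV)
m=((h[...,0]>5)&(h[...,0]<16)&(h[...,1]>190))[150:200,200:300]
v,u=np.nonzero(m);u=u+200;v=v+150
print(np.bincount(v)[150:],np.bincount(u)[200:])
T=np.array(r['tool_from_camera']);Q=R.from_quat(s['tool_rot']).as_matrix()
def pt(u,v,z):
    d=Q@T[:3,:3]@[(u-r['cx'])/r['fx'],(v-r['cy'])/r['fy'],1];o=np.array(s['tcp_pos'])+Q@T[:3,3]
    return (o+d*(z-o[2])/d[2]).round(4)
a,b=u.min(),u.max()+1
print(a,b,v[u<=a+1],v[u>=b-2],pt(a,175,.103),pt(b,175,.103))
for uu in(157,343):print(pt(uu,209,.113))
E
```

```text
[0 0 0 0 0 0 0 0 0 2 2 0 5 2 2 1 2 2 2 1 3 4 2 1 2 3 1 1 2 2 1 1 2 0 1 2 1
 1 1 2] [ 0  0  0  0  0  0  0  0  0  0  0  0  0  0  0  0  0  0  0  0  0  2  1  2
  1  1  3  3  3  2  0  4  0  0  0  0  0  2  0  0  0  0  0  0  0  0  0  0
  0  0  0  0  0  0  0  0  0  1  0  1  0  1  1  0  0  0 12 13  0  1]
221 270 [170 179 188] [159] [ 0.4137 -0.2544  0.103 ] [ 0.4155 -0.206   0.103 ]
[ 0.4433 -0.3188  0.113 ]
[ 0.4504 -0.1351  0.113 ]
```

move_arm:
  increments:
    - [[-1, 0, -0.003, -0.04, 0], [-1, 0, 0, -0.04, 0], [-1, 0, 0, -0.04, 0], [-1, 0, 0, -0.03, 0], [-1, 0, 0, -0.011, 0], [-1, 0, 0, 0, 0], [-1, 0, 0, 0, 0]]

```text
t: 4.85
tcp_pos: [0.4183, -0.2287, 0.0711]
tool_rot: [0.019, 1.0, -0.001, 0.001]
force: [-0.2, 0.6, 0.6]
finger_gap: 1.0
gripper_force: 0.0
```

move_arm:
  increments:
    - [[0.1, 0, 0, 0, 0], [0.1, 0, 0, 0, 0], [0.1, 0, 0, 0, 0], [0.1, 0, 0, 0, 0], [0.1, 0, 0, 0, 0], [0.1, 0, 0, 0, 0]]
  newtons: 30

```text
t: 5.45
tcp_pos: [0.4184, -0.2292, 0.0716]
tool_rot: [0.019, 1.0, -0.001, 0.001]
force: [-0.8, -0.7, 6.8]
finger_gap: 0.453
gripper_force: 5.2
```

```bash
python3 - <<'E'
from station import manip
import cv2
s=manip.sense();print(s['t'],s['tcp_pos'],s['force'],s['finger_gap'],s['gripper_force'])
r=manip.snapshot('wrist');cv2.imwrite('pics/w2.png',r['img'][:,:,::-1])
E
```

```text
5.45 [ 0.41841963 -0.22917905  0.07159542] [-0.77127834 -0.70469797  6.83679627] 0.45263531528556816 5.241961106657982
```

View pics/w2.png

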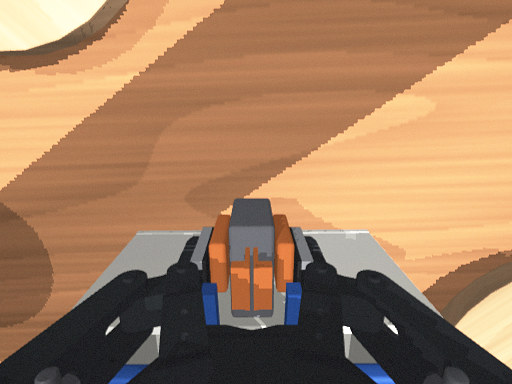

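move_arm:
  increments:
    - [[0.1, 0, 0, 0.015, 0], [0.1, 0, 0, 0.015, 0], [0.1, 0, 0, 0.015, 0], [0.1, 0, 0, 0.02, 0], [0.1, -0.005, 0, 0.02, 0], [0.1, -0.005, 0, 0.02, 0], [0.1, 0, 0, 0.015, 0], [0.1, 0, 0, 0, 0]]

```text
t: 6.3
tcp_pos: [0.4086, -0.229, 0.1924]
tool_rot: [0.019, 1.0, -0.002, 0.002]
force: [0.6, -0.3, -0.7]
finger_gap: 0.45
gripper_force: 0.0
```

```bash
python3 - <<'E'
from station import manip
import cv2
s=manip.sense();print(s['t'],s['tcp_pos'],s['force'],s['finger_gap'],s['gripper_force'])
for c in('wrist','scene'):
    r=manip.snapshot(c);cv2.imwrite(f'pics/{c}3.png',r['img'][:,:,::-1])
    for l in('lid_hinge','lid_front_edge'):
        print(c,l,[([round(float(v),3) for v in d['xyz']],round(d['confidence'],2)) for d in manip.mark_of(l,c)][:2])
E
```

```text
6.3 [ 0.40862666 -0.22902769  0.19242015] [ 0.58338294 -0.30850417 -0.7328269 ] 0.4502816023614561 0.0
wrist lid_hinge []
wrist lid_front_edge []
scene lid_hinge [([0.616, -0.234, 0.106], 0.75)]
scene lid_front_edge [([0.476, -0.228, 0.204], 0.65)]
```

View pics/wrist3.png

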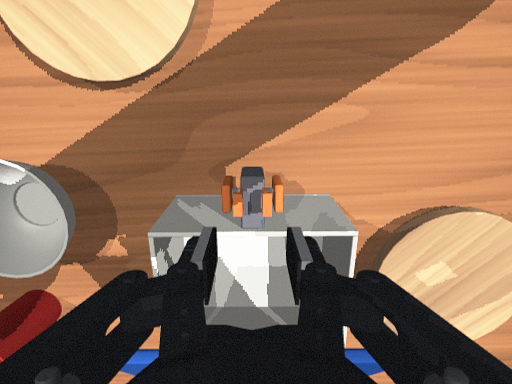

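move_arm:
  increments:
    - [[0.5, 0, 0, 0, 0], [0.5, 0.015, 0, 0, 0], [0.5, 0.015, -0.001, 0.005, 0], [0.5, 0.015, 0, 0.015, 0], [0.5, 0.015, -0.001, 0.015, 0], [0.5, 0.02, -0.001, 0.02, 0], [0.5, 0.02, -0.001, 0.015, 0], [0.5, 0.02, -0.001, 0.01, 0]]

```text
t: 7.4
tcp_pos: [0.5281, -0.233, 0.2708]
tool_rot: [0.019, 1.0, 0.0, -0.0]
force: [-0.7, 0.4, -0.2]
finger_gap: 0.25
gripper_force: 0.4
```

move_arm:
  increments:
    - [[0.5, 0.02, -0.001, 0.008, 0], [0.5, 0.02, -0.001, 0.005, 0], [0.5, 0.02, -0.001, 0, 0], [0.5, 0.02, -0.001, 0, 0], [0.5, 0.02, -0.001, -0.01, 0], [0.5, 0.015, 0, -0.01, 0], [0.5, 0, 0, 0, 0], [0.5, 0, 0, 0, 0]]

```text
t: 8.2
tcp_pos: [0.6419, -0.2377, 0.262]
tool_rot: [0.019, 1.0, 0.001, -0.001]
force: [-0.2, 0.1, 0.6]
finger_gap: 0.25
gripper_force: 0.0
```

```bash
python3 - <<'E'
from station import manip
import cv2
s=manip.sense();print(s['t'],s['tcp_pos'],s['force'],s['finger_gap'],s['gripper_force'])
for c in('top','scene'):
    r=manip.snapshot(c);cv2.imwrite(f'pics/{c}4.png',r['img'][:,:,::-1])
    for l in('lid_hinge','lid_front_edge','board'):
        print(c,l,[([round(float(v),3) for v in d['xyz']],round(d['confidence'],2)) for d in manip.mark_of(l,c)][:2])
E
```

```text
8.2 [ 0.64192273 -0.2377456   0.26199436] [-0.20901119  0.13089805  0.60744611] 0.2503440447406134 0.0
top lid_hinge [([0.605, -0.538, -0.003], 0.38)]
top lid_front_edge [([0.45, -0.497, -0.002], 0.21)]
top board [([0.303, 0.249, -0.002], 0.72), ([0.206, -0.369, -0.0], 0.67)]
scene lid_hinge [([0.619, -0.234, 0.105], 0.93), ([0.608, -0.536, 0.002], 0.56)]
scene lid_front_edge [([0.662, -0.235, 0.27], 0.82)]
scene board [([0.303, 0.244, 0.001], 0.87), ([0.565, 0.02, 0.002], 0.67)]
```

View pics/scene4.png

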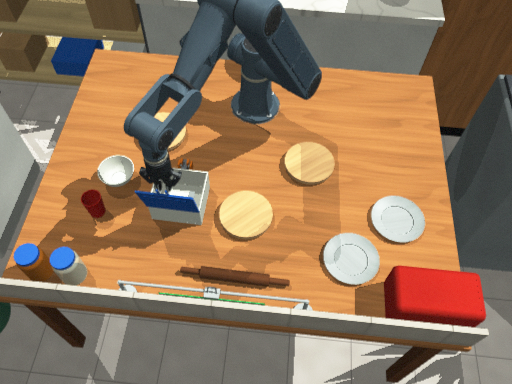

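move_arm:
  increments:
    - [[0.5, -0.03, 0, 0, 0], [0.5, -0.04, 0, 0, 0], [0.0, -0.04, 0.02, 0, 0], [-0.5, 0, 0.048, 0, 0], [-0.5, 0, 0.048, 0, 0], [-0.5, 0, 0.048, 0, 0], [-0.5, 0, 0.048, 0, 0], [-0.5, 0, 0.048, 0, 0]]

```text
t: 9.4
tcp_pos: [0.5325, 0.0235, 0.2639]
tool_rot: [0.019, 1.0, -0.0, 0.001]
force: [0.2, 0.7, 0.1]
finger_gap: 0.749
gripper_force: 0.0
```

```bash
python3 - <<'E'
from station import manip
s=manip.sense();print(s['t'],s['tcp_pos'],s['q'],s['finger_gap'])
for c in('top','scene','wrist'):
    r=manip.snapshot(c)
    for l in('board','lid_front_edge','lid_hinge','dough_box'):
        print(c,l,[([round(float(v),3) for v in d['xyz']],round(d['confidence'],2)) for d in manip.mark_of(l,c)][:3])
E
```

```text
9.4 [0.53245584 0.02348095 0.26390233] [-1.65755796e-01  3.63646963e-01  1.62471861e+00  4.85890755e-05
  1.15198406e+00 -1.69775752e+00] 0.7494446404505634
top board [([0.212, -0.37, -0.004], 0.91), ([0.566, 0.017, -0.003], 0.56)]
top lid_front_edge [([0.661, -0.235, 0.27], 0.84)]
top lid_hinge [([0.62, -0.233, 0.107], 0.72)]
top dough_box [([0.532, -0.23, 0.001], 0.56)]
scene board [([0.205, -0.367, -0.001], 0.85), ([0.563, 0.021, 0.001], 0.58), ([0.305, 0.246, -0.001], 0.56)]
scene lid_front_edge []
scene lid_hinge [([0.616, -0.232, 0.105], 0.83), ([0.417, -0.258, 0.089], 0.51), ([0.604, -0.537, 0.0], 0.49)]
scene dough_box [([0.531, -0.232, 0.003], 0.6), ([0.414, -0.255, 0.084], 0.48)]
wrist board [([0.566, 0.017, 0.003], 0.71)]
wrist lid_front_edge []
wrist lid_hinge [([0.616, -0.238, 0.104], 0.7)]
wrist dough_box [([0.527, -0.232, 0.003], 0.88), ([0.419, -0.206, 0.08], 0.29)]
```

move_arm:
  increments:
    - [[-0.5, 0.01, 0.02, 0, -8], [-0.5, 0.01, 0.02, 0, -8], [-0.5, 0.01, 0.02, 0, -8], [-0.5, 0.01, 0.02, 0, -8], [-0.5, 0.01, 0.02, 0, -8], [-0.5, 0.019, 0.0145, 0, -8], [-0.5, 0, 0, -0.02, -8], [-0.5, 0, 0, -0.02, -8]]

```text
t: 10.95
tcp_pos: [0.6027, 0.137, 0.2233]
tool_rot: [0.548, 0.837, 0.001, 0.001]
force: [-0.4, -0.1, 0.3]
finger_gap: 0.748
gripper_force: 0.0
```

move_arm:
  increments:
    - [[-0.5, 0, 0, -0.03, -8], [-0.5, 0, 0, -0.03, -8], [-0.5, 0, 0, -0.03, -8], [-0.5, 0, 0, -0.03, -8], [-0.5, 0, 0, -0.03, -8.3], [-0.5, 0, 0, -0.02, 0], [-0.5, 0, 0, 0, 0]]

```text
t: 11.65
tcp_pos: [0.5993, 0.1361, 0.0501]
tool_rot: [0.801, 0.598, -0.003, -0.002]
force: [-0.1, 0.6, 0.4]
finger_gap: 0.747
gripper_force: 0.0
```

move_arm:
  increments:
    - [[-0.5, 0.003, 0.01, -0.02, 0], [-0.5, 0, 0, -0.015, 0], [-0.5, 0, 0, -0.009, 0], [-0.5, 0, 0, 0, 0], [-0.5, 0, 0, 0, 0]]

```text
t: 12.15
tcp_pos: [0.6049, 0.1461, 0.0097]
tool_rot: [0.801, 0.598, 0.0, 0.0]
force: [0.3, 0.6, -0.8]
finger_gap: 0.752
gripper_force: 0.0
```

```bash
python3 - <<'E'
from station import manip
import cv2
s=manip.sense();print(s['t'],s['tcp_pos'],s['force'])
for c in('wrist','top'):
    r=manip.snapshot(c);cv2.imwrite(f'pics/{c}5.png',r['img'][:,:,::-1])
    print([([round(float(v),3) for v in d['xyz']],round(d['confidence'],2)) for d in manip.mark_of('board',c)][:3])
E
```

```text
12.15 [0.60485578 0.14609619 0.00969865] [ 0.30118685  0.58660558 -0.75562304]
[]
[([0.566, 0.019, -0.004], 0.72), ([0.303, 0.247, -0.003], 0.7), ([0.208, -0.369, -0.005], 0.62)]
```

View pics/wrist5.png

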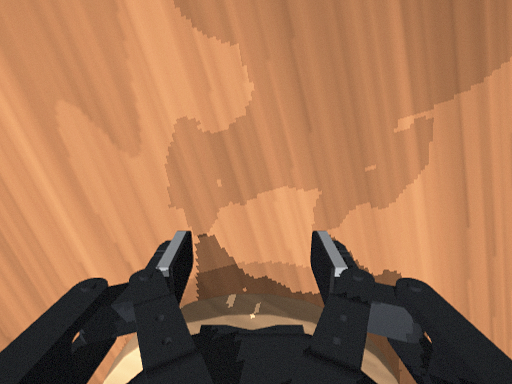

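move_arm:
  increments:
    - [[-0.5, -0.003, -0.01, -0.005, 0], [-0.5, -0.003, -0.01, 0, 0], [-0.5, -0.003, -0.01, 0, 0], [-0.5, -0.003, -0.01, 0, 0], [-0.5, -0.003, -0.01, 0, 0], [-0.5, -0.003, -0.01, 0, 0], [-0.5, -0.003, -0.01, 0, 0], [-0.5, 0, 0, 0, 0]]

```text
t: 13.15
tcp_pos: [0.583, 0.0745, 0.0043]
tool_rot: [0.802, 0.598, -0.001, -0.0]
force: [-0.3, 0.8, 0.5]
finger_gap: 0.748
gripper_force: 0.0
```

```bash
cat > m.py <<'E'
from station import manip
import cv2,sys
s=manip.sense();print(s['t'],s['tcp_pos'],s['force'],s['tool_rot'])
for c in('scene','top'):
    r=manip.snapshot(c);cv2.imwrite(f'pics/{c}{sys.argv[1]}.png',r['img'][:,:,::-1])
    for l in('board','dough_box','lid_front_edge'):
        print(c,l,[([round(float(v),3) for v in d['xyz']],round(d['confidence'],2)) for d in manip.mark_of(l,c)][:3])
E
python3 m.py 6
```

```text
13.15 [0.58296165 0.0744717  0.00431151] [-0.33773483  0.83610849  0.53001069] [ 8.01502851e-01  5.97990424e-01 -7.92910801e-04 -6.16233021e-05]
scene board [([0.548, -0.026, 0.004], 0.78), ([0.303, 0.247, -0.001], 0.64), ([0.206, -0.366, 0.003], 0.59)]
scene dough_box [([0.529, -0.23, 0.004], 0.86)]
scene lid_front_edge [([0.659, -0.233, 0.272], 0.82), ([0.415, -0.254, 0.085], 0.51)]
top board [([0.556, -0.029, -0.003], 0.94), ([0.204, -0.369, -0.002], 0.88), ([0.303, 0.247, -0.001], 0.85)]
top dough_box [([0.534, -0.231, 0.002], 0.71)]
top lid_front_edge [([0.664, -0.235, 0.269], 0.7), ([0.818, 0.005, -0.001], 0.65), ([0.52, 0.586, -0.001], 0.58)]
```

move_arm:
  increments:
    - [[-0.5, -0.001, -0.004, 0, 0], [-0.5, -0.001, -0.003, 0, 0], [-0.5, 0, -0.002, 0, 0], [-0.5, 0, 0, 0, 0]]

```text
t: 13.95
tcp_pos: [0.5817, 0.0674, 0.0043]
tool_rot: [0.801, 0.598, 0.0, -0.0]
force: [0.5, 3.5, 0.5]
finger_gap: 0.747
gripper_force: 1.7
```

move_arm:
  increments:
    - [[-0.5, 0, -0.002, 0, 0], [-0.5, 0, 0, 0, 0], [-0.5, 0, 0, 0, 0]]

```text
t: 14.25
tcp_pos: [0.5815, 0.0654, 0.0043]
tool_rot: [0.801, 0.598, -0.0, -0.0]
force: [0.2, 4.0, 1.4]
finger_gap: 0.75
gripper_force: 1.9
```

move_arm:
  increments:
    - [[-0.5, 0, -0.002, 0, 0], [-0.5, 0, -0.002, 0, 0], [-0.5, 0, 0, 0, 0]]

```text
t: 14.55
tcp_pos: [0.5815, 0.0624, 0.0044]
tool_rot: [0.802, 0.598, 0.001, -0.001]
force: [0.2, 8.7, 1.0]
finger_gap: 0.755
gripper_force: 4.1
```

```bash
python3 m.py 7
```

```text
14.55 [0.58153237 0.06244116 0.00435743] [0.16128835 8.68675413 1.02022701] [ 8.01628976e-01  5.97821152e-01  5.23172758e-04 -7.62480655e-04]
scene board [([0.304, 0.244, -0.004], 0.95), ([0.205, -0.368, -0.002], 0.88), ([0.552, -0.037, 0.003], 0.75)]
scene dough_box [([0.532, -0.232, 0.002], 0.57)]
scene lid_front_edge []
top board [([0.211, -0.368, -0.004], 0.85), ([0.553, -0.04, 0.002], 0.82), ([0.302, 0.248, -0.001], 0.6)]
top dough_box [([0.533, -0.231, -0.001], 0.7)]
top lid_front_edge [([0.662, -0.235, 0.27], 0.67)]
```

View pics/top7.png

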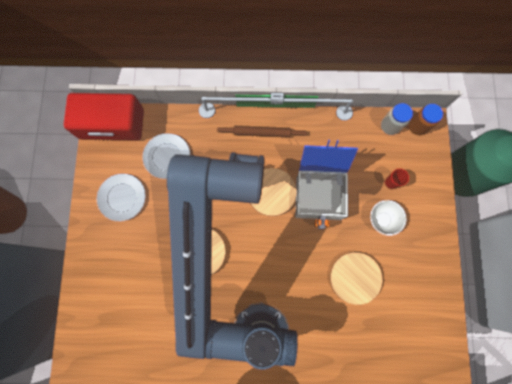

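move_arm:
  increments:
    - [[-0.5, 0.002, 0.006, 0, 0], [-0.5, 0.006, 0.02, 0, 0], [-0.5, 0.009, 0.03, 0, 0], [-0.5, 0, 0, 0.04, 0], [-0.5, 0, 0, 0.04, 0], [-0.5, 0, 0, 0.04, 0], [-0.5, 0, 0.03, 0.03, 0], [-0.5, 0, 0, 0, 0]]

```text
t: 15.75
tcp_pos: [0.6021, 0.1491, 0.1595]
tool_rot: [0.8, 0.599, 0.004, 0.003]
force: [1.2, -0.2, 0.3]
finger_gap: 0.75
gripper_force: 0.0
```

```bash
python3 m.py 8
```

```text
15.75 [0.60209398 0.14909475 0.15945416] [ 1.23915322 -0.19379781  0.30148915] [0.80038831 0.59945736 0.00437933 0.00320231]
scene board [([0.305, 0.246, -0.0], 0.89), ([0.549, -0.037, -0.0], 0.82), ([0.205, -0.368, 0.003], 0.63)]
scene dough_box [([0.533, -0.233, 0.002], 0.64), ([0.55, -0.036, 0.002], 0.18)]
scene lid_front_edge [([0.662, -0.234, 0.272], 0.64), ([0.417, -0.202, 0.086], 0.62)]
top board [([0.302, 0.247, -0.003], 0.7), ([0.208, -0.37, -0.003], 0.65), ([0.552, -0.039, -0.001], 0.6)]
top dough_box [([0.532, -0.231, 0.003], 0.67), ([0.417, -0.26, 0.081], 0.51)]
top lid_front_edge [([0.663, -0.233, 0.269], 0.7)]
```

View pics/scene8.png

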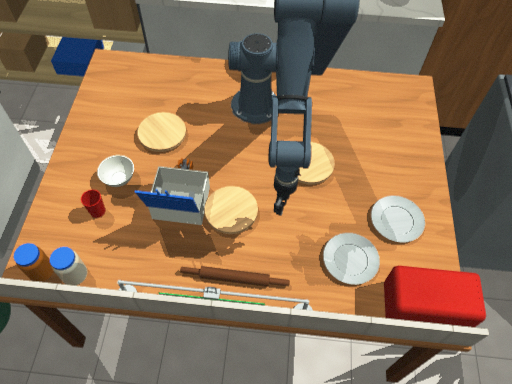

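The picture shows the lid leaning back past upright (around 175,200). The board is against the box's left side (231,210), the gripper is clear, and the bystanders haven't moved.

```bash
python3 -c "
from station import manip
print(manip.sign_off())"
```

```text
the job is handed in; nothing more can be done
None
```

I handed the job in with the lid open at about 1.8 rad, the board against the left side of the box about 10 mm from its middle, and the bystanders where they were. That is from the last camera images; the hand-in returned no verdict.

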